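# Tilt a sample tube into the hold-down holder

## Robot

A 7-joint arm with a two-finger parallel gripper is mounted at the origin on a cart in front of the work surface, level with it; the furniture and walls round the work are solid. World frame = base frame: x ahead of the robot, y to its left, z up, the work surface at z = 0. Lengths are in m, angles in rad, forces in N, time in s.
With the tool pointing down it reaches from about 0.4 to 0.85 m from the base axis. Payload 4.5 kg.
Tool frame: the origin (TCP) lies between the finger pads; the fingertips stand 19 mm ahead of it and the grasp point (between the pads) is the TCP; z points along the fingers, y is the direction in which the jaws open and shut (so a half turn about z gives the same grasp; the last joint's range is limited). The gripper opens to 85 mm and grips with 20 to 120 N. Pads are 22 mm wide; open, the fingers measure 114 mm over their backs; the gripper's body (76 mm by 85 mm) begins 54 mm behind the grasp point. The pads swing forward as they close: fully open they stand 13 mm farther back than shut.
Start: joints at [1.198, 0.689, -0.195, 1.565, 0.157, 0.902, -0.215], TCP at [0.247, -0.574, 0.25] pointing down, gripper open.
Joint ranges: [-3.01, 3.01], [-0.46, 2.08], [-1.47, 1.51], [0.13, 2.56], [-1, 4.14], [0.04, 2.09], [-2.66, 2.66]. Speed limits (rad/s): [2.57, 2.57, 3.14, 3.14, 3.14, 3.14, 3.14].

## Interface

Orientations are given as a unit quaternion [x, y, z, w].
In Python, from bench import r gives the robot as it stands. The module is installed in compiled form; this text tells all that it offers.
- The arm moves only by the tool move_arm, never from a script. Its arguments are lists of equal length, an entry for each row: "linear": the shift along the world's x, y, z in mm, a list of three; "rot": the turn, a rotation vector about the world's x, y, z in rad, a list of three. A call has exactly 8 rows; each row is the pose to reach, as a shift and turn from the pose commanded when the call began; what a row does not reach only later rows make up. A row lasts 1/12 s, in which the tool goes at most 41.7 mm and 7.16 degrees, less where a joint would pass 70% of its speed; a pose out of reach is approached as far as the arm can. A call with a gripper value outside its range is refused whole. "claw" is the closure in counts, from 0 (fully open) to 255 (shut), set as the call begins (left out, the last holds). The fingers move at their own pace and stop on an object; "force" is the grip in N (left out, the last holds). Time passes only in rows, so rows that repeat a pose let the fingers close, or fill a call up. It gives the time, the measured TCP pose, the force and the opening at its end, in the units of the state.
- r.sense(): the state, without advancing time (a new reading comes with each control period).
- r.read_camera(name): name is "scene" or "top" or "wrist"; returns a dict with "pixels" (384x512x3 uint8, red, green, blue), "range_z" (384x512 float32, m along the optical axis (not along the pixel's ray), 0 where there is no reading), "mtx" (3x3 intrinsics, pixels), "distortion" ([k1, k2, p1, p2, k3] as OpenCV has them; the pictures are not rectified), "pose" (4x4, takes a point from camera to world coordinates); the wrist camera has in their place "tool_from_camera" (4x4, takes a point from camera to tool coordinates, whose origin is the TCP and whose axes are the flange's). Camera axes: x right, y down, z forward; pixel columns grow to the right and rows downward; lengths in m; the calibration is good to about 2 mm. A picture is of the moment at which its call begins: read the wrist's pose just before it.
- r.close_job(): hands the job in, once; it reports no verdict.
The state is a dict: "clock": time; "joint_pos": joint angles; "dq": joint speeds; "joint_efforts": joint torques, N m; "ee_pos": TCP position; "tool_rot": TCP orientation; "ft_force": force on the tool from outside, world axes, zero at the start; "ft_torque": the same for the moment, N m; "grip_width": opening from 0.0 (shut) to 1.0 (fully open).
Only numpy, scipy, OpenCV 4.12 (cv2) and the standard library are available. Lean on these libraries where they do the work, as an engineer would, in place of code of your own. Each camera call takes 0.05 s, during which the arm holds its last target. There are 200 camera calls.

## Task

Take the stoppered sample tube out of the white two-place parking block and load it into the aluminium tube holder. A fixed steel tongue hangs over the holder's bore, so put the tube's foot into the bore at a tilt, with its stopper leaning out past the free end of the tongue, then straighten it as it goes down until it stands upright on the bore's floor with its stopper under the tongue, and let go. Leave the open tube standing in its place in the parking block.

Things in the scene. Friction and masses are not known exactly. Their poses are not given: they have to be found in the camera images.
- holder: Fixed aluminium block, 64 x 70 mm in plan (x, y), 48 mm high, with one vertical round bore at its centre, 21 mm wide and 38 mm deep, flat floor. Origin at the centre of its underside, on the bore's axis; z up. A steel upright (22 mm wide along y, 122 mm high) on its +x face, 32 to 37 mm from the bore's axis, carries a level tongue over the bore. Its -x side and both y sides are open.
- bore_mouth (a point): Centre of the bore's mouth, on the holder's top face, 48 mm above the worktop; axes as the holder's.
- bore_floor (a point): Centre of the bore's flat floor, 38 mm below the mouth.
- tongue_end (a point): Middle of the free end of the fixed steel tongue, at its underside: 70 mm above the bore's mouth and 5 mm to the holder's -x side of the bore's axis. The tongue is 10 mm wide (y), 4 mm thick, level, and runs from here along +x to the upright. This end points along the holder's -x, roughly towards the robot.
- parking_block: Fixed white plastic block, 50 x 140 mm in plan (x, y), 40 mm high, with two round holes 16 mm wide and 32 mm deep at y = -45 and +45 mm, one tube standing in each. Origin at the centre of its underside; z up.
- stoppered_tube_centre (a point): Centre (half-way up, on the axis) of the loose stoppered sample tube, 98 mm long, about 25 g: round body 13 mm wide, foot 49 mm below this point (it stands as if flat); stopper 17 mm wide from 32 to 49 mm above this point. z points from foot to stopper. Can be gripped by the stopper from above. It stands in either place of the parking block, its foot 8 mm above the worktop.
- stoppered_tube_foot (a point): Centre of the foot of the stoppered tube, on its axis.
- open_tube_centre (a point): Centre of the shorter, open glass tube without stopper (13 mm wide, 84 mm long) that stands in the other place of the parking block, to be left alone; z from foot to rim.
Things that resemble listed ones, but are neither listed nor needed, are in the scene too. Leave any green or yellow look-alike of the holder alone.

How it is judged:
On the way:
1. the tube's foot is inside the bore's mouth while the tube is tilted by more than 6 degrees (z of stoppered_tube_foot in the frame of bore_mouth below -0.003 m and horizontal distance between stoppered_tube_foot and bore_mouth below 0.0105 m and angle between stoppered_tube_centre's own z axis and vertical above 0.105 rad), for 0.1 s.
At the end, for the whole second after the job is handed in: The stoppered tube stands in the holder's bore: foot within 4 mm of the bore's floor and inside the bore, upright within 7 degrees, so that its stopper is under the tongue; the open tube still stands in its place in the parking block (centre within 15 mm of its start, upright within 15 degrees) (z of stoppered_tube_foot in the frame of bore_floor below 0.004 m and horizontal distance between stoppered_tube_foot and bore_floor below 0.008 m and angle between stoppered_tube_centre's own z axis and vertical below 0.12 rad and distance of open_tube_centre from where it was at the start of the episode below 0.015 m and angle between open_tube_centre's own z axis and vertical below 0.26 rad); the robot touches nothing.
It fails at once if the open tube is pulled or knocked out of its place (distance of open_tube_centre from where it was at the start of the episode above 0.03 m).
It also fails if it takes over 45 s, if anything falls off the work surface, if the arm or the gripper's body presses on something with over 40 N, if the wrist force passes 120 N, or if a joint passes its speed limit or range.

## Working session

There is one attempt and no reset: what is moved stays moved. The work goes in short steps, Python scripts to look and compute and a tool call to move; the robot and the scene stay as the last step left them, time stands still between calls to the robot, and variables do not carry over. Pictures are saved under pics/ and viewed, about 8 in all and at most 12, crops included, and the job is handed in when it is done.

Besides the shell and the picture viewer there is one more tool, called after "Emit:" in YAML: its name, and indented under it one key for each argument. move_arm: Moves the arm, as the interface text tells. Its arguments: {"type":"object","properties":{"linear":{"type":"array","items":{"type":"array","items":{"type":"number"}}},"rot":{"type":"array","items":{"type":"array","items":{"type":"number"}}},"claw":{"type":"number"},"force":{"type":"number"}},"required":["linear","rot"]}

```bash
mkdir -p pics; cat > h.py <<'E'
import numpy as np,cv2,pickle
from bench import r
def snap(n,f):
    s=r.sense(); c=r.read_camera(n); c['s']=s
    pickle.dump(c,open(f'pics/{f}.pkl','wb')); cv2.imwrite(f'pics/{f}.png',c['pixels'][:,:,::-1]); return c
def load(f): return pickle.load(open(f'pics/{f}.pkl','rb'))
def pose(c):
    if 'pose' in c: return np.array(c['pose'])
    from scipy.spatial.transform import Rotation as R
    T=np.eye(4);T[:3,:3]=R.from_quat(c['s']['tool_rot']).as_matrix();T[:3,3]=c['s']['ee_pos']
    return T@np.array(c['tool_from_camera'])
def ray(c,u,v):
    p=cv2.undistortPoints(np.array([[[u,v]]],float),np.array(c['mtx']),np.array(c['distortion']))[0,0]
    return np.array([p[0],p[1],1.])
def pt(c,u,v):   # by depth
    T=pose(c);d=c['range_z'][int(round(v)),int(round(u))]; return T[:3,:3]@(ray(c,u,v)*d)+T[:3,3]
def atz(c,u,v,z): # by height
    T=pose(c);d=T[:3,:3]@ray(c,u,v); return T[:3,3]+d*(z-T[2,3])/d[2]
def cloud(c):
    T=pose(c);h,w=c['range_z'].shape
    uu,vv=np.meshgrid(np.arange(w),np.arange(h))
    p=cv2.undistortPoints(np.stack([uu,vv],-1).reshape(-1,1,2).astype(float),np.array(c['mtx']),np.array(c['distortion']))[:,0]
    d=c['range_z'].reshape(-1)
    P=np.c_[p*d[:,None],d]@T[:3,:3].T+T[:3,3]; P[d==0]=np.nan
    return P.reshape(h,w,3)
E
python3 - <<'E'
from h import *
a=snap('scene','s0');b=snap('top','t0');print(r.sense())
cv2.imwrite('pics/s0b.png',cv2.resize(a['pixels'][:,:,::-1],(800,600),interpolation=3))
cv2.imwrite('pics/t0b.png',cv2.resize(b['pixels'][:,:,::-1],(800,600),interpolation=3))
E
```

```text
{'clock': 0.1, 'joint_pos': array([ 1.19780306,  0.68991835, -0.19453866,  1.56625083,  0.15731463,
        0.90250838, -0.21508885]), 'dq': array([-0.00115303, -0.00180081, -0.00082509, -0.00155611,  0.00039289,
       -0.00093795,  0.00105449]), 'joint_efforts': array([-3.49043316e-03, -5.40595329e+01, -1.27142318e+00, -1.58984685e+01,
        9.36056545e-03,  4.37901399e-03, -4.39673087e-06]), 'ee_pos': array([ 0.24703602, -0.57349643,  0.24955044]), 'tool_rot': array([ 9.79374434e-01,  2.02051982e-01, -2.30534239e-04, -8.13423334e-04]), 'ft_force': array([-0.854905  , -0.04897745, -0.68663328]), 'ft_torque': array([-0.05459016,  0.04952021, -0.03350435]), 'grip_width': 1.0030102572124857}
```

View pics/s0b.png

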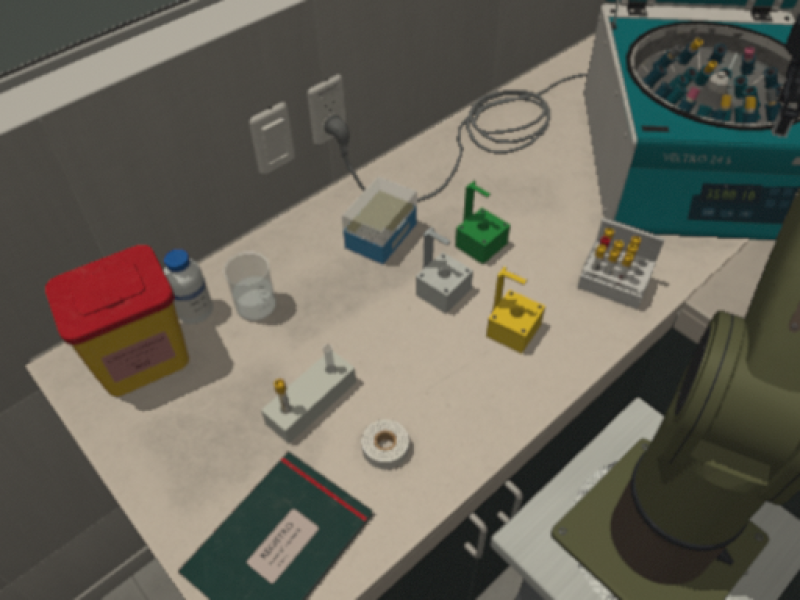

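View pics/t0b.png

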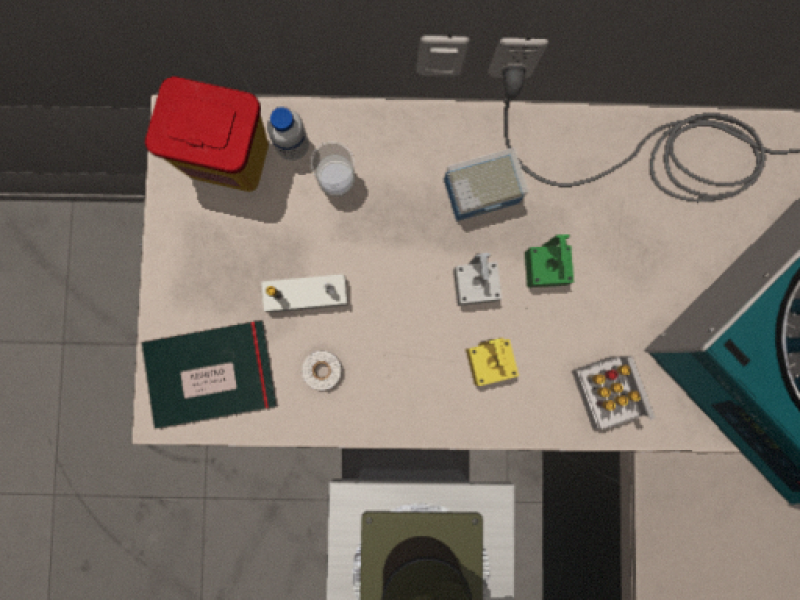

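The scene view (800x600) shows three bracketed blocks: grey (443,280), green (482,235) and yellow (515,320). The grey one matches the aluminium holder. In the top view it is at (478,282). The white block's amber-stoppered tube is at (272,292) and the open tube at (331,290). Next I'll measure these.

```bash
python3 - <<'E'
from h import *
s=.64
for f in ('t0','s0'):
    c=load(f);P=cloud(c)
    for name,z,box in (('holder',.048,((440,250,520,320) if f=='t0' else (405,225,480,315))),('park',.040,((250,265,360,320) if f=='t0' else (255,340,365,445)))):
        x0,y0,x1,y1=[int(k*s) for k in box]
        Q=P[y0:y1,x0:x1].reshape(-1,3);Q=Q[np.isfinite(Q[:,0])]
        T=Q[abs(Q[:,2]-z)<.005]; 
        print(f,name,len(T),'z',np.median(T[:,2]),cv2.minAreaRect((T[:,:2]*1000).astype(np.float32)),np.median(T[:,:2],0))
        H=Q[Q[:,2]>z+.03]
        print('  high',len(H),H[:,2].max() if len(H) else 0,np.round(H[H[:,2]>H[:,2].max()-.012],3)[:8].tolist() if len(H) else '')
c=load('t0')
print('stopper',atz(c,272*s,292*s,.106),'open rim',atz(c,331*s,289*s,.092))
tc=c['pixels'];a=tc[160:215,155:235,::-1];b=tc[150:205,280:360,::-1]
d=load('s0')['pixels'];e=d[215:285,160:240,::-1];g=d[140:210,260:340,::-1]
R=lambda i:cv2.resize(i,(400,290),interpolation=cv2.INTER_CUBIC)
cv2.imwrite('pics/c1.png',np.vstack([np.hstack([R(a),R(b)]),np.hstack([R(e),R(g)])]))
E
```

```text
t0 holder 540 z 0.04903534202399129 ((491.78228759765625, -90.34291076660156), (64.60601806640625, 70.79623413085938), 7.743170738220215) [ 0.48801413 -0.08606583]
  high 95 0.12728034762575446 [[0.528, -0.083, 0.122], [0.528, -0.085, 0.124], [0.528, -0.088, 0.121], [0.528, -0.09, 0.121], [0.528, -0.092, 0.124], [0.528, -0.095, 0.124], [0.525, -0.075, 0.123], [0.525, -0.077, 0.125]]
t0 park 897 z 0.04091145748684699 ((469.8941345214844, 204.83871459960938), (50.55371856689453, 140.44937133789062), 6.497924327850342) [0.46878821 0.20375984]
  high 63 0.11179582004163957 [[0.471, 0.252, 0.11], [0.471, 0.25, 0.108], [0.472, 0.248, 0.104], [0.469, 0.254, 0.11], [0.469, 0.253, 0.104], [0.47, 0.251, 0.101], [0.469, 0.248, 0.105], [0.469, 0.245, 0.106]]
s0 holder 660 z 0.0473376412399516 ((502.96826171875, -129.42872619628906), (71.39002227783203, 167.95074462890625), 15.658035278320312) [ 0.50009565 -0.0949893 ]
  high 137 0.12398290567912373 [[0.53, -0.09, 0.12], [0.527, -0.091, 0.122], [0.527, -0.094, 0.12], [0.528, -0.085, 0.122], [0.526, -0.087, 0.122], [0.525, -0.089, 0.121], [0.524, -0.091, 0.12], [0.526, -0.08, 0.123]]
s0 park 1084 z 0.040598831231890675 ((471.96697998046875, 207.3540496826172), (54.45857620239258, 140.25497436523438), 5.446300029754639) [0.46671166 0.2117648 ]
  high 154 0.1098982947333843 [[0.474, 0.251, 0.108], [0.473, 0.25, 0.107], [0.473, 0.247, 0.104], [0.471, 0.246, 0.106], [0.468, 0.245, 0.107], [0.474, 0.254, 0.107], [0.472, 0.253, 0.108], [0.472, 0.25, 0.105]]
stopper [0.4619703 0.2471686 0.106    ] open rim [0.47005442 0.1549576  0.092     ]
```

View pics/c1.png

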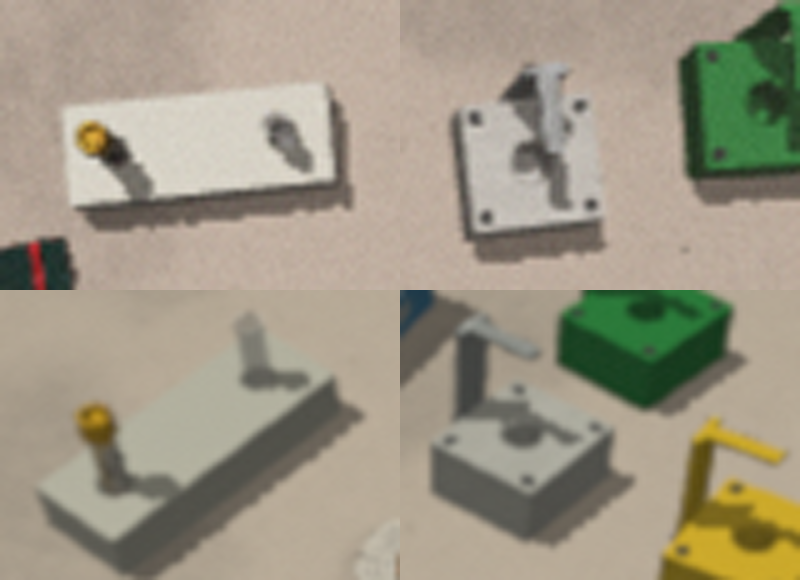

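```bash
python3 - <<'E'
from h import *
c=snap('wrist','w0');print(np.round(c['tool_from_camera'],4),np.round(c['mtx'],1))
c=load('t0');P=cloud(c)
# holder top refined: robust centroid/edges; bore pixels = below top inside footprint
Q=P[160:206,280:335].reshape(-1,3);T=Q[abs(Q[:,2]-.048)<.004]
print(cv2.minAreaRect((T[:,:2]*1000).astype(np.float32)))
E
```

```text
[[-7.000e-04 -9.555e-01 -2.950e-01  7.590e-02]
 [ 1.000e+00 -1.000e-04 -2.100e-03 -1.000e-04]
 [ 2.000e-03 -2.950e-01  9.555e-01 -1.227e-01]
 [ 0.000e+00  0.000e+00  0.000e+00  1.000e+00]] [[283.5   0.  258.9]
 [  0.  283.5 192.1]
 [  0.    0.    1. ]]
((491.46490478515625, -90.40061950683594), (63.95563507080078, 70.77188873291016), 7.727025032043457)
```

Emit:
move_arm:
  linear:
    - [8,30,0]
    - [16,60,0]
    - [24,90,0]
    - [32,120,0]
    - [40,150,0]
    - [48,180,0]
    - [56,210,0]
    - [64,242,0]
  rot:
    - [0,0,-0.03]
    - [0,0,-0.07]
    - [0,0,-0.1]
    - [0,0,-0.14]
    - [0,0,-0.17]
    - [0,0,-0.2]
    - [0,0,-0.24]
    - [0,0,-0.272]

```text
clock: 0.82
ee_pos: [0.3114, -0.3308, 0.2503]
tool_rot: [0.998, 0.066, 0.0, 0.0]
ft_force: [1.4, -0.3, -0.8]
grip_width: 1.002
```

Emit:
move_arm:
  linear:
    - [8,34,0]
    - [16,68,0]
    - [24,102,0]
    - [32,136,0]
    - [40,170,0]
    - [48,205,0]
    - [56,242,0]
    - [60,242,0]
  rot:
    - [0,0,0]
    - [0,0,0]
    - [0,0,0]
    - [0,0,0]
    - [0,0,0]
    - [0,0,0]
    - [0,0,0]
    - [0,0,0]

```text
clock: 1.48
ee_pos: [0.3726, -0.0824, 0.2504]
tool_rot: [0.997, 0.074, 0.0, -0.002]
ft_force: [0.4, -0.7, 1.0]
grip_width: 0.998
```

```bash
python3 - <<'E'
from h import *
c=snap('wrist','w1');s=c['s'];print(s['clock'],s['ee_pos'],s['tool_rot'],s['joint_pos'],s['ft_force'])
cv2.imwrite('pics/w1b.png',cv2.resize(c['pixels'][:,:,::-1],(800,600),interpolation=3))
E
```

```text
1.4833 [ 0.37262236 -0.08240436  0.25036965] [ 9.97242345e-01  7.41943095e-02  4.45528840e-04 -1.64650237e-03] [ 0.15130054  0.39019933 -0.07323261  2.25159711  0.05091337  0.5009229
 -1.38337349] [ 0.35307669 -0.72554364  1.03441462]
```

View pics/w1b.png

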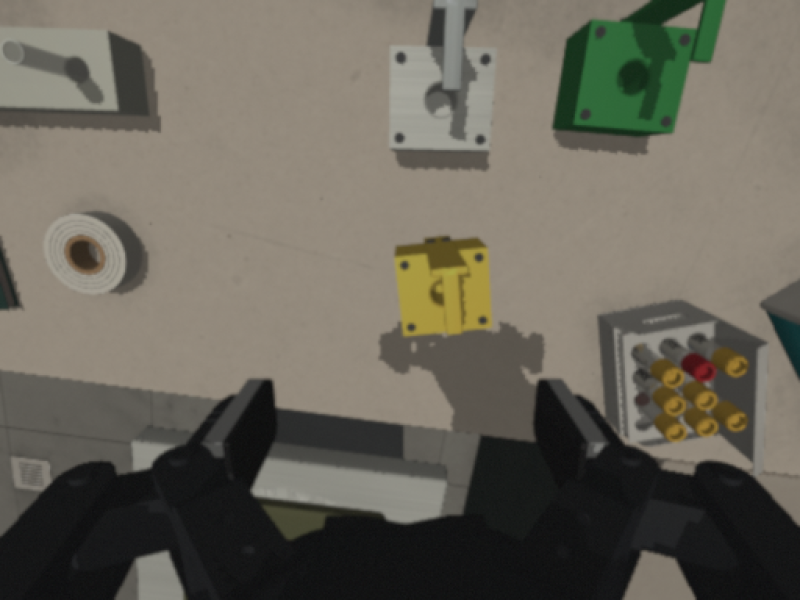

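The wrist view shows the grey holder's bolts at about (401,58), (487,55), (399,138) and (480,139), with the bore near (440,101) and the tongue's free end at (453,88). It is clearly apart from the green and yellow blocks. I'll refine the pose by combining pixels with heights.

```bash
python3 - <<'E'
from h import *
c=load('w1');k=.64;P=cloud(c)
f=lambda u,v,z:atz(c,u*k-.18,v*k-.18,z)[:2]
B=[f(*b,.048) for b in((401,58),(487,55),(399,138),(480,139))]
print(np.round(B,4),'mean',np.mean(B,0)); print('bore',f(440,101,.048),'tongue end',f(453,88,.120))
d=(B[1]-B[0]+B[3]-B[2]); print('yaw',np.degrees(np.arctan2(d[0],-d[1])), np.degrees(np.arctan2(*( (B[0]-B[2]+B[1]-B[3])[::-1]))))
Q=P[20:105,240:325].reshape(-1,3);T=Q[abs(Q[:,2]-.048)<.005]
print(cv2.minAreaRect((T[:,:2]*1000).astype(np.float32)),np.median(T[:,2]))
H=Q[Q[:,2]>.11];print('tongue',len(H),np.median(H[:,2]),cv2.minAreaRect((H[:,:2]*1000).astype(np.float32)))
i=c['pixels'][20:110,235:335,::-1];cv2.imwrite('pics/w1c.png',cv2.resize(i,None,fx=6,fy=6,interpolation=cv2.INTER_CUBIC))
E
```

```text
[[ 0.5132 -0.0574]
 [ 0.5232 -0.1131]
 [ 0.4638 -0.0632]
 [ 0.4714 -0.1187]] mean [ 0.4928966  -0.08809506]
bore [ 0.49118039 -0.0872452 ] tongue end [ 0.48867332 -0.08937994]
yaw 9.037280830638787 6.45980889895494
((492.6204833984375, -87.64302062988281), (64.84319305419922, 70.28508758544922), 7.366086483001709) 0.047037859212648525
tongue 477 0.12090739013804769 ((501.005126953125, -86.51039123535156), (27.115135192871094, 10.033430099487305), 6.641529560089111)
```

View pics/w1c.png

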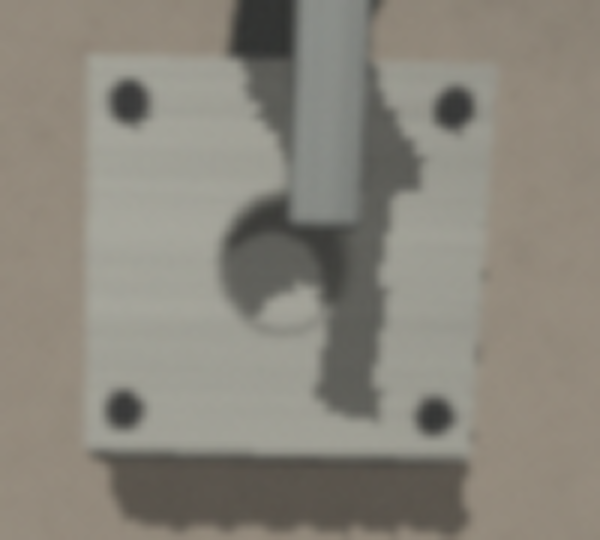

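Emit:
move_arm:
  linear:
    - [8,30,0]
    - [18,68,0]
    - [29,107,0]
    - [40,146,0]
    - [51,185,0]
    - [62,224,0]
    - [73,263,0]
    - [83,302,0]
  rot:
    - [0,0,0]
    - [0,0,0]
    - [0,0,0]
    - [0,0,0]
    - [0,0,0]
    - [0,0,0]
    - [0,0,0]
    - [0,0,0]

```text
clock: 2.2
ee_pos: [0.4552, 0.2124, 0.2502]
tool_rot: [0.998, 0.066, 0.0, 0.0]
ft_force: [1.6, -0.3, 0.2]
grip_width: 1.003
```

Emit:
move_arm:
  linear:
    - [5,20,-10]
    - [10,28,-20]
    - [10,28,-40]
    - [10,28,-60]
    - [10,28,-60]
    - [10,28,-60]
    - [10,28,-60]
    - [10,28,-60]
  rot:
    - [0,0,0]
    - [0,0,0]
    - [0,0,0]
    - [0,0,0]
    - [0,0,0]
    - [0,0,0]
    - [0,0,0]
    - [0,0,0]

```text
clock: 2.87
ee_pos: [0.4652, 0.2393, 0.1913]
tool_rot: [0.998, 0.067, 0.001, -0.0]
ft_force: [-0.7, 0.1, 0.1]
grip_width: 0.999
```

```bash
python3 - <<'E'
from h import *
c=snap('wrist','w2');s=c['s'];print(s['clock'],s['ee_pos'],s['tool_rot'],s['ft_force'])
P=cloud(c).reshape(-1,3)
T=P[(P[:,2]>.085)&(P[:,2]<.113)&(np.hypot(P[:,0]-.465,P[:,1]-.25)<.03)]
print(len(T),T[:,2].max()); U=T[T[:,2]>.1035];print(len(U),cv2.minAreaRect((U[:,:2]*1000).astype(np.float32)),U.mean(0))
i=cv2.resize(c['pixels'][:,:,::-1],(800,600),interpolation=3);cv2.imwrite('pics/w2b.png',i)
E
```

```text
2.8667 [0.46517863 0.23932328 0.19134661] [ 9.97778154e-01  6.66186929e-02  8.20157527e-04 -1.79670696e-04] [-0.69359351  0.09250916  0.13332116]
415 0.1077127251165608
201 ((465.93701171875, 251.98817443847656), (15.236686706542969, 14.6782865524292), 69.83045196533203) [0.46611908 0.25207632 0.10533994]
```

View pics/w2b.png

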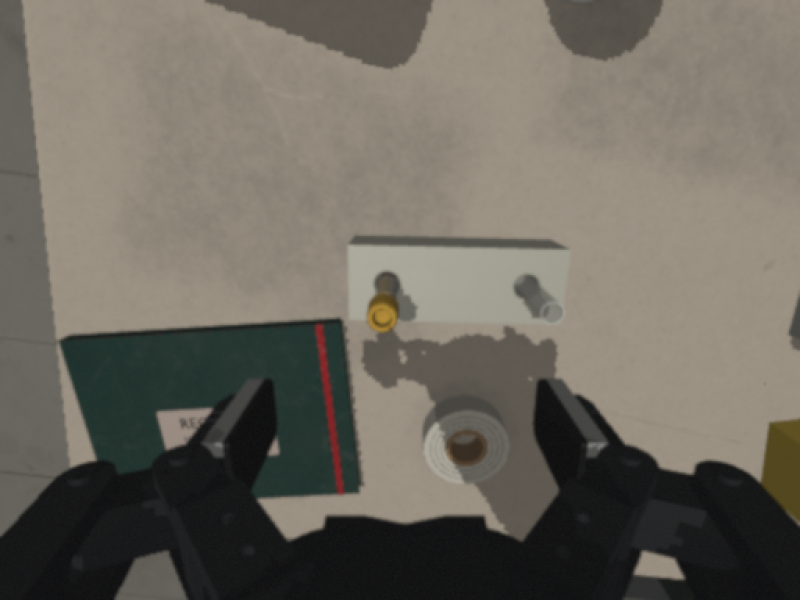

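The stopper is at (382,318) and the open tube at (550,312). The wrist measurement puts the stopper at (0.466, 0.252), which agrees with the block's hole. I'll descend, then grip.

Emit:
move_arm:
  linear:
    - [1,12,0]
    - [1,12.5,-15]
    - [1,12.5,-35]
    - [1,12.5,-55]
    - [1,12.5,-75]
    - [1,12.5,-93]
    - [1,12.5,-93]
    - [1,12.5,-93]
  rot:
    - [0,0,0]
    - [0,0,0]
    - [0,0,0]
    - [0,0,0]
    - [0,0,0]
    - [0,0,0]
    - [0,0,0]
    - [0,0,0]

```text
clock: 3.58
ee_pos: [0.4652, 0.2533, 0.0972]
tool_rot: [0.998, 0.068, -0.0, 0.0]
ft_force: [0.4, -0.9, -0.1]
grip_width: 0.999
```

```bash
python3 - <<'E'
from h import *
c=snap('wrist','w3');s=c['s'];print(s['clock'],s['ee_pos'],s['tool_rot'],s['ft_force'])
P=cloud(c).reshape(-1,3)
U=P[(P[:,2]>.1035)&(P[:,2]<.11)&(np.hypot(P[:,0]-.465,P[:,1]-.25)<.02)]
print(len(U),cv2.minAreaRect((U[:,:2]*1000).astype(np.float32)),U[:,2].max())
i=cv2.resize(c['pixels'][:,:,::-1],(800,600),interpolation=3);cv2.imwrite('pics/w3b.png',i)
E
```

```text
3.5833 [0.46516288 0.25327446 0.09724694] [ 9.97703813e-01  6.77273036e-02 -3.34563235e-04  3.20983281e-05] [ 0.35274198 -0.89351343 -0.06410181]
563 ((466.2550354003906, 251.71896362304688), (15.662391662597656, 15.509320259094238), 7.4053730964660645) 0.1070992746335629
```

View pics/w3b.png

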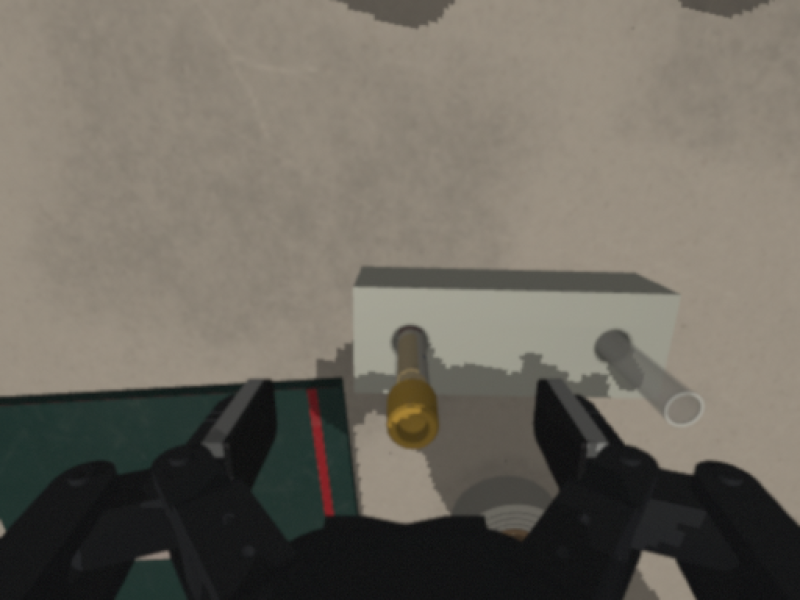

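The stopper is at (413,413), roughly centred between the fingers and about 1.5 mm to the -y side. I'll shift by that and grip.

Emit:
move_arm:
  linear:
    - [1,-1.5,0]
    - [1,-1.5,0]
    - [1,-1.5,0]
    - [1,-1.5,0]
    - [1,-1.5,0]
    - [1,-1.5,0]
    - [1,-1.5,0]
    - [1,-1.5,0]
  rot:
    - [0,0,0]
    - [0,0,0]
    - [0,0,0]
    - [0,0,0]
    - [0,0,0]
    - [0,0,0]
    - [0,0,0]
    - [0,0,0]
  claw: 255
  force: 60

```text
clock: 4.3
ee_pos: [0.4666, 0.2511, 0.0977]
tool_rot: [0.998, 0.067, 0.0, -0.0]
ft_force: [0.6, 0.0, 5.3]
grip_width: 0.174
```

```bash
python3 - <<'E'
from h import *
c=snap('wrist','w4');s=c['s'];print(s['clock'],s['ee_pos'],s['ft_force'],s['grip_width']*85)
P=cloud(c).reshape(-1,3)
U=P[(P[:,2]>.1035)&(P[:,2]<.11)&(np.hypot(P[:,0]-.465,P[:,1]-.25)<.02)]
print(len(U),cv2.minAreaRect((U[:,:2]*1000).astype(np.float32)),U[:,2].max())
E
```

```text
4.3 [0.4666263  0.25113531 0.09772819] [0.58699533 0.01523782 5.27585262] 14.803256268551568
897 ((467.4541931152344, 250.35943603515625), (22.43259048461914, 35.61921691894531), 7.499844074249268) 0.10997358862973966
```

```bash
cat > wp.py <<'E'
import numpy as np
O=np.array([.4927,-.0878,.048]);a=np.radians(7.5);X=np.array([np.cos(a),np.sin(a),0])
def tcp(xf,zf,th,L=.0897):
    t=np.radians(th);return O+X*(xf/1000-L*np.sin(t))+np.array([0,0,zf/1000+L*np.cos(t)])
if __name__=='__main__':
    for w in((-35,40,18),(0,8,18),(2,-10,16),(3,-30,12),(0,-33,5),(0,-37,0)):
        t=np.radians(w[2]);print(w,np.round(tcp(*w)*1000,1),'rotvec',np.round([np.sin(a)*t,-np.cos(a)*t],3))
E
python3 wp.py
```

```text
(-35, 40, 18) [430.5 -96.  173.3] rotvec [ 0.041 -0.311]
(0, 8, 18) [465.2 -91.4 141.3] rotvec [ 0.041 -0.311]
(2, -10, 16) [470.2 -90.8 124.2] rotvec [ 0.036 -0.277]
(3, -30, 12) [477.2 -89.8 105.7] rotvec [ 0.027 -0.208]
(0, -33, 5) [484.9 -88.8 104.4] rotvec [ 0.011 -0.087]
(0, -37, 0) [492.7 -87.8 100.7] rotvec [ 0. -0.]
```

Emit:
move_arm:
  linear:
    - [0,0,10]
    - [0,0,30]
    - [0,0,55]
    - [0,0,80]
    - [0,0,105]
    - [0,0,130]
    - [0,0,150]
    - [0,0,150]
  rot:
    - [0,0,0]
    - [0,0,0]
    - [0,0,0]
    - [0,0,0]
    - [0,0,0]
    - [0,0,0]
    - [0,0,0]
    - [0,0,0]

```text
clock: 5.02
ee_pos: [0.4682, 0.252, 0.2515]
tool_rot: [0.998, 0.067, 0.003, -0.002]
ft_force: [0.1, 0.0, 0.4]
grip_width: 0.174
```

Emit:
move_arm:
  linear:
    - [-4,-30,0]
    - [-8,-68,0]
    - [-12,-107,0]
    - [-16,-146,0]
    - [-20,-185,0]
    - [-24,-224,0]
    - [-28,-262,0]
    - [-31,-295,0]
  rot:
    - [0,0,0]
    - [0,0,0]
    - [0,0,0]
    - [0,0,0]
    - [0,0,0]
    - [0,0,0]
    - [0,0,0]
    - [0,0,0]

```text
clock: 5.68
ee_pos: [0.4338, -0.0466, 0.247]
tool_rot: [0.998, 0.067, -0.001, 0.0]
ft_force: [0.6, -1.2, 0.2]
grip_width: 0.177
```

Emit:
move_arm:
  linear:
    - [-3,-20,0]
    - [-5,-40,0]
    - [-5,-52,-10]
    - [-5,-52,-30]
    - [-5,-52,-50]
    - [-5,-52,-70]
    - [-5,-52,-70]
    - [-5,-52,-70]
  rot:
    - [0.007,-0.052,0]
    - [0.014,-0.104,0]
    - [0.021,-0.155,0]
    - [0.028,-0.207,0]
    - [0.035,-0.26,0]
    - [0.041,-0.311,0]
    - [0.041,-0.311,0]
    - [0.041,-0.311,0]

```text
clock: 6.35
ee_pos: [0.4341, -0.1012, 0.1994]
tool_rot: [0.989, 0.067, 0.129, -0.011]
ft_force: [-0.5, 0.3, 0.1]
grip_width: 0.172
```

```bash
python3 - <<'E'
from h import *
c=snap('wrist','w5');s=c['s'];print(s['clock'],s['ee_pos'],s['tool_rot'],s['ft_force'],s['grip_width'])
d=snap('scene','s5');t=snap('top','t5')
i=cv2.resize(c['pixels'][:,:,::-1],(400,300),interpolation=3)
j=cv2.resize(d['pixels'][110:215,230:370,::-1],(400,300),interpolation=cv2.INTER_CUBIC)
k=cv2.resize(c['pixels'][100:280,130:370,::-1],(400,300),interpolation=cv2.INTER_CUBIC)
l=cv2.resize(t['pixels'][140:245,240:380,::-1],(400,300),interpolation=cv2.INTER_CUBIC)
cv2.imwrite('pics/m5.png',np.vstack([np.hstack([i,j]),np.hstack([k,l])]))
E
```

```text
6.35 [ 0.43410547 -0.10120684  0.19943153] [ 0.98936169  0.06730326  0.1285109  -0.01089328] [-0.52384397  0.31150608  0.10148699] 0.17225755048133154
```

View pics/m5.png

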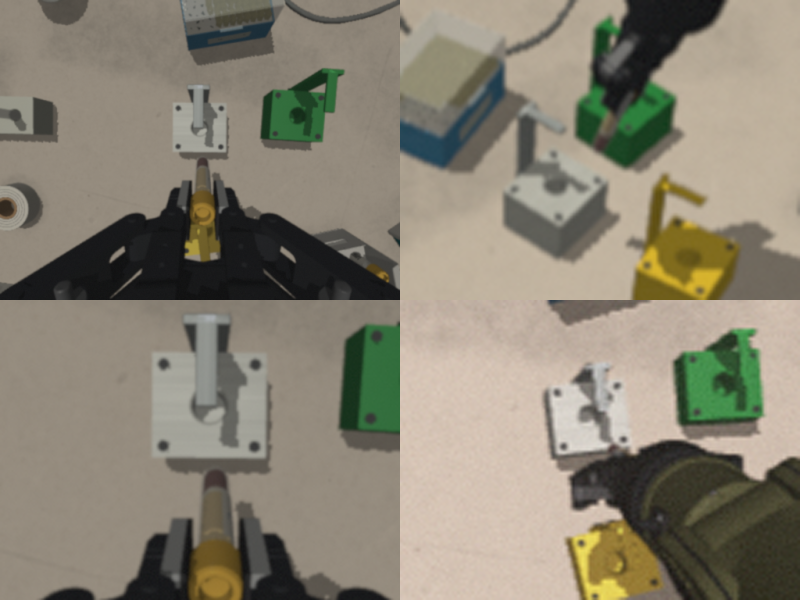

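Emit:
move_arm:
  linear:
    - [0,0,0]
    - [0,0,0]
    - [0,0,0]
    - [0,0,0]
    - [0,0,0]
    - [0,0,0]
    - [0,0,0]
    - [0,0,0]
  rot:
    - [0,0,0]
    - [0,0,0]
    - [0,0,0]
    - [0,0,0]
    - [0,0,0]
    - [0,0,0]
    - [0,0,0]
    - [0,0,0]

```text
clock: 7.17
ee_pos: [0.435, -0.1011, 0.2002]
tool_rot: [0.989, 0.068, 0.13, -0.011]
ft_force: [0.7, -0.5, -1.0]
grip_width: 0.174
```

```bash
cat >> h.py <<'E'
def tool(s):
    from scipy.spatial.transform import Rotation as R
    import wp
    M=R.from_quat(s['tool_rot']).as_matrix(); z=-M[:,2]  # tube up axis
    H=np.c_[wp.X,np.cross([0,0,1],wp.X),[0,0,1]]
    p=H.T@(s['ee_pos']-wp.O)*1000; zh=H.T@z
    foot=p-89.7*zh
    print('t',s['clock'],'ee',np.round(s['ee_pos']*1000,1),'holder tcp',p.round(1),'tilt x,y deg',np.degrees(np.arcsin(zh[:2])).round(2),'yaw',np.degrees(np.arctan2(M[1,0],M[0,0])).round(2),'foot',foot.round(1),'F',np.round(s['ft_force'],1),'T',np.round(s['ft_torque'],2),'w',round(s['grip_width'],3))
E
python3 -c "
from h import *
tool(r.sense())
tool(load('w5')['s'])
c=load('w5')
# tube foot in image: full px from crop k(400x300 of 240x180 at 130,100)
k=.6
for n,u,v,z in(('bore',210,407,.048),('bolts',(163+257)/2,0,0)):
    pass
f=lambda u,v,z:atz(c,130+u*k-.2,100+(v-300)*k-.2,z)
print('bore bolts mean',np.mean([f(u,v,.048) for u,v in((164,365),(257,364),(158,446),(255,446))],0))
"
```

```text
t 7.1667 ee [ 435.  -101.1  200.2] holder tcp [-58.9  -5.7 152.2] tilt x,y deg [-14.93  -0.27] yaw 7.79 foot [-35.8  -5.3  65.5] F [ 0.7 -0.5 -1. ] T [-0.04  0.16  0.  ] w 0.174
t 6.35 ee [ 434.1 -101.2  199.4] holder tcp [-59.8  -5.6 151.4] tilt x,y deg [-14.82  -0.32] yaw 7.75 foot [-36.9  -5.1  64.7] F [-0.5  0.3  0.1] T [-0.05  0.24  0.01] w 0.172
bore bolts mean [ 0.49220076 -0.08771474  0.048     ]
```

```bash
python3 -c "
from h import *
print(r.sense()['joint_pos'].round(3))
from wp import *
for w in((-10,14,15),(0,5,15),(2,-10,15),(3,-30,12)):print(w,(tcp(*w)*1000).round(1))
"
```

```text
[ 0.327  0.519 -0.214  2.351  0.723  0.043 -2.   ]
(-10, 14, 15) [459.8 -92.1 148.6]
(0, 5, 15) [469.7 -90.8 139.6]
(2, -10, 15) [471.7 -90.6 124.6]
(3, -30, 12) [477.2 -89.8 105.7]
```

Emit:
move_arm:
  linear:
    - [4,2,-4]
    - [8,4,-8]
    - [12,6,-12]
    - [16,8,-16]
    - [20,9,-20]
    - [25,9,-25]
    - [25,9,-25]
    - [25,9,-25]
  rot:
    - [0,0,0]
    - [0,0,0]
    - [0,0,0]
    - [0,0,0]
    - [0,0,0]
    - [0,0,0]
    - [0,0,0]
    - [0,0,0]

```text
clock: 7.83
ee_pos: [0.4616, -0.093, 0.1774]
tool_rot: [0.99, 0.066, 0.127, -0.011]
ft_force: [0.0, -0.1, -0.4]
grip_width: 0.178
```

```bash
python3 -c "
from h import *
s=r.sense();tool(s);print(s['joint_pos'].round(3))
"
```

```text
t 7.8333 ee [461.6 -93.  177.4] holder tcp [-31.5  -1.1 129.4] tilt x,y deg [-14.7   -0.35] yaw 7.62 foot [-8.7 -0.5 42.6] F [ 0.  -0.1 -0.4] T [-0.06  0.3  -0.  ] w 0.178
[ 0.286  0.587 -0.206  2.307  1.351  0.043 -2.655]
```

The wrist is at joint limits (j6 0.043, j7 -2.655), so leaning the tool toward the robot doesn't work here. Instead I'll put the tube back in its hole and re-grip it with the tool leaning about 12° outward. The tube can then tilt while the tool stays near vertical.

Emit:
move_arm:
  linear:
    - [-4,-1,10]
    - [-8,-2,20]
    - [-12,-3,30]
    - [-16,-4,40]
    - [-20,-4,50]
    - [-22,-4,60]
    - [-22,-4,70]
    - [-22,-4,70]
  rot:
    - [-0.004,0.03,0]
    - [-0.01,0.07,0]
    - [-0.015,0.11,0]
    - [-0.02,0.15,0]
    - [-0.025,0.19,0]
    - [-0.03,0.23,0]
    - [-0.034,0.255,0]
    - [-0.034,0.255,0]

```text
clock: 8.5
ee_pos: [0.441, -0.0966, 0.2491]
tool_rot: [0.998, 0.067, 0.001, -0.003]
ft_force: [0.1, 0.3, -0.2]
grip_width: 0.173
```

```bash
python3 -c "
from h import *
s=r.sense();tool(s);print(s['joint_pos'].round(3))
"
```

```text
t 8.5 ee [441.  -96.6 249.1] holder tcp [-52.4  -2.  201.1] tilt x,y deg [-0.15 -0.37] yaw 7.65 foot [-52.2  -1.4 111.4] F [ 0.1  0.3 -0.2] T [ 0.02  0.01 -0.01] w 0.173
[ 0.656  0.576 -0.838  2.05   0.606  0.777 -1.99 ]
```

Emit:
move_arm:
  linear:
    - [3,30,0]
    - [5,68,0]
    - [8,107,0]
    - [11,146,0]
    - [14,185,0]
    - [17,224,0]
    - [20,262,0]
    - [22,295,0]
  rot:
    - [0,0,0]
    - [0,0,0]
    - [0,0,0]
    - [0,0,0]
    - [0,0,0]
    - [0,0,0]
    - [0,0,0]
    - [0,0,0]

```text
clock: 9.17
ee_pos: [0.4607, 0.2004, 0.2471]
tool_rot: [0.998, 0.068, -0.0, -0.003]
ft_force: [0.4, 0.1, 0.6]
grip_width: 0.176
```

Emit:
move_arm:
  linear:
    - [2,25,0]
    - [3,45,0]
    - [3.5,52.5,0]
    - [3.5,52.5,-20]
    - [3.5,52.5,-45]
    - [3.5,52.5,-70]
    - [3.5,52.5,-85]
    - [3.5,52.5,-85]
  rot:
    - [0,0,0]
    - [0,0,0]
    - [0,0,0]
    - [0,0,0]
    - [0,0,0]
    - [0,0,0]
    - [0,0,0]
    - [0,0,0]

```text
clock: 9.83
ee_pos: [0.4632, 0.2475, 0.1596]
tool_rot: [0.998, 0.067, -0.003, -0.0]
ft_force: [0.0, -0.2, 0.0]
grip_width: 0.174
```

```bash
python3 - <<'E'
from h import *
c=snap('wrist','w6');s=c['s'];tool(s);print(s['joint_pos'].round(3))
cv2.imwrite('pics/w6b.png',cv2.resize(c['pixels'][130:310,150:390,::-1],(800,600),interpolation=3))
E
```

```text
t 9.8333 ee [463.2 247.5 159.6] holder tcp [ 14.5 336.2 111.6] tilt x,y deg [ 0.35 -0.06] yaw 7.71 foot [ 13.9 336.3  21.9] F [ 0.  -0.2  0. ] T [-0.04  0.06 -0.  ] w 0.174
[-0.25   0.746 -0.544  1.935  0.622  0.638 -2.629]
```

View pics/w6b.png

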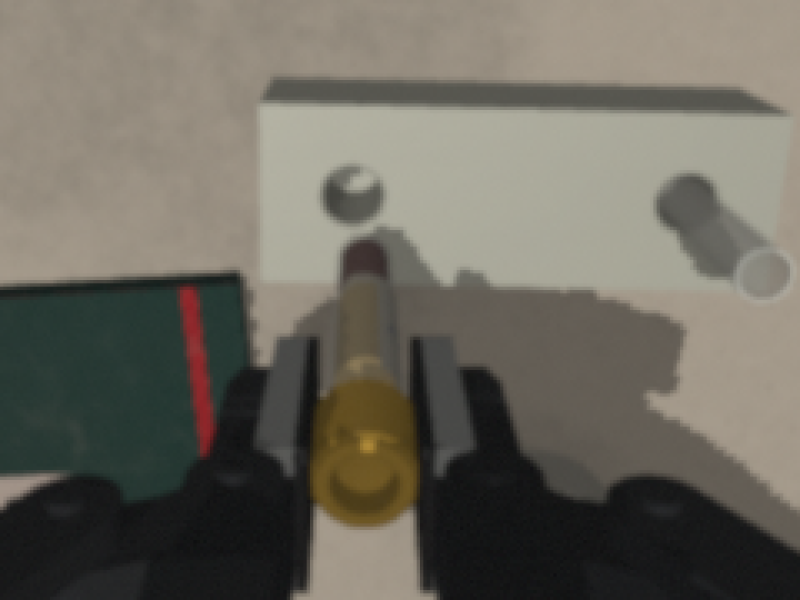

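Foot at (365,255), hole at (352,193). j7 is near its limit here, so I'll half-turn the tool (same grasp for a round tube) to bring it back to mid-range.

Emit:
move_arm:
  linear:
    - [0,0,3]
    - [0,0,6]
    - [0,0,10]
    - [0,0,10]
    - [0,0,10]
    - [0,0,10]
    - [0,0,10]
    - [0,0,10]
  rot:
    - [0,0,-0.12]
    - [0,0,-0.24]
    - [0,0,-0.36]
    - [0,0,-0.48]
    - [0,0,-0.6]
    - [0,0,-0.72]
    - [0,0,-0.84]
    - [0,0,-0.96]

```text
clock: 10.55
ee_pos: [0.4653, 0.251, 0.174]
tool_rot: [0.915, -0.404, 0.001, -0.004]
ft_force: [-0.3, -0.8, -1.2]
grip_width: 0.178
```

Emit:
move_arm:
  linear:
    - [0,0,0]
    - [0,0,0]
    - [0,0,0]
    - [0,0,0]
    - [0,0,0]
    - [0,0,0]
    - [0,0,0]
    - [0,0,0]
  rot:
    - [0,0,-0.12]
    - [0,0,-0.24]
    - [0,0,-0.36]
    - [0,0,-0.48]
    - [0,0,-0.6]
    - [0,0,-0.72]
    - [0,0,-0.84]
    - [0,0,-0.96]

```text
clock: 11.22
ee_pos: [0.4619, 0.1918, 0.1931]
tool_rot: [-0.674, 0.739, 0.013, -0.003]
ft_force: [0.8, -0.9, -0.4]
grip_width: 0.171
```

Emit:
move_arm:
  linear:
    - [0,0,0]
    - [0,0,0]
    - [0,0,0]
    - [0,0,0]
    - [0,0,0]
    - [0,0,0]
    - [0,0,0]
    - [0,0,0]
  rot:
    - [0,0,-0.12]
    - [0,0,-0.24]
    - [0,0,-0.36]
    - [0,0,-0.48]
    - [0,0,-0.6]
    - [0,0,-0.72]
    - [0,0,-0.84]
    - [0,0,-0.96]

```text
clock: 11.88
ee_pos: [0.3864, 0.0533, 0.2555]
tool_rot: [-0.433, 0.9, 0.051, -0.027]
ft_force: [0.9, -0.2, -0.5]
grip_width: 0.175
```

```bash
python3 - <<'E'
from h import *
s=r.sense();tool(s);print(s['joint_pos'].round(3))
E
```

```text
t 11.8833 ee [386.4  53.3 255.5] holder tcp [-87.  153.7 207.5] tilt x,y deg [ 4.81 -4.61] yaw -128.59 foot [-94.5 160.9 118.4] F [ 0.9 -0.2 -0.5] T [-0.13 -0.05  0.01] w 0.175
[-0.882  0.942  1.507  2.189 -1.     1.278 -2.654]
```

Position drifted because that direction runs j7 further into its limit (j1's sense is inverted). I'll reverse and turn the other way, at a safe height.

Emit:
move_arm:
  linear:
    - [5,0,5]
    - [10,0,10]
    - [15,0,15]
    - [20,0,20]
    - [25,0,20]
    - [30,0,20]
    - [35,0,20]
    - [40,0,20]
  rot:
    - [0,0,0.12]
    - [0,0,0.24]
    - [0,0,0.36]
    - [0,0,0.48]
    - [0,0,0.6]
    - [0,0,0.72]
    - [0,0,0.84]
    - [0,0,0.96]

```text
clock: 12.55
ee_pos: [0.4271, 0.0536, 0.276]
tool_rot: [0.802, -0.595, -0.032, 0.046]
ft_force: [-0.4, -0.9, -0.3]
grip_width: 0.171
```

```bash
python3 - <<'E'
from h import *
s=r.sense();tool(s);print(s['joint_pos'].round(3))
E
```

```text
t 12.55 ee [427.1  53.6 276. ] holder tcp [-46.5 148.8 228. ] tilt x,y deg [6.34 1.2 ] yaw -73.15 foot [-56.4 146.9 138.8] F [-0.4 -0.9 -0.3] T [ 0.05 -0.12 -0.02] w 0.171
[-0.908  0.814  1.307  2.035 -0.809  1.121 -2.049]
```

```bash
cat >> h.py <<'E'
def rv(phi,yaw=7.5,s=None):
    """rotvec from present to: tool yaw, leaning so that tube-up axis tilts phi deg to holder +x"""
    from scipy.spatial.transform import Rotation as R
    s=s or r.sense()
    g=R.from_euler('z',yaw,degrees=True)*R.from_euler('y',phi,degrees=True)*R.from_euler('x',180,degrees=True)
    return (g*R.from_quat(s['tool_rot']).inv()).as_rotvec().round(3)
E
python3 -c "
from h import *
print(rv(0),rv(12))"
```

```text
[ 0.104 -0.064  1.406] [0.227 0.127 1.389]
```

Turning upright to yaw 7.5°, moving toward the parking block at height.

Emit:
move_arm:
  linear:
    - [4,20,0]
    - [8,40,0]
    - [12,60,0]
    - [16,80,0]
    - [20,100,0]
    - [24,120,0]
    - [28,140,0]
    - [32,160,0]
  rot:
    - [0.009,-0.005,0.117]
    - [0.017,-0.011,0.234]
    - [0.026,-0.016,0.351]
    - [0.035,-0.021,0.468]
    - [0.043,-0.027,0.585]
    - [0.052,-0.032,0.703]
    - [0.061,-0.037,0.82]
    - [0.069,-0.043,0.937]

```text
clock: 13.22
ee_pos: [0.4587, 0.2147, 0.2762]
tool_rot: [0.986, -0.168, -0.011, 0.016]
ft_force: [0.7, 0.7, -1.3]
grip_width: 0.177
```

```bash
python3 -c "
from h import *
s=r.sense();tool(s);print(s['joint_pos'].round(3),rv(0))"
```

```text
t 13.2167 ee [458.7 214.7 276.2] holder tcp [  5.7 304.3 228.2] tilt x,y deg [1.69 1.34] yaw -19.42 foot [  3.1 302.2 138.5] F [ 0.7  0.7 -1.3] T [-0.01 -0.02 -0.02] w 0.177
[-1.107  0.742  1.06   1.888 -0.74   1.013 -1.624] [ 0.033 -0.019  0.469]
```

Emit:
move_arm:
  linear:
    - [4,15,0]
    - [8,30,0]
    - [8,36.5,-15]
    - [8,36.5,-35]
    - [8,36.5,-60]
    - [8,36.5,-85]
    - [8,36.5,-100]
    - [8,36.5,-100]
  rot:
    - [0.008,-0.005,0.115]
    - [0.016,-0.01,0.23]
    - [0.024,-0.014,0.345]
    - [0.033,-0.019,0.469]
    - [0.033,-0.019,0.469]
    - [0.033,-0.019,0.469]
    - [0.033,-0.019,0.469]
    - [0.033,-0.019,0.469]

```text
clock: 13.88
ee_pos: [0.4647, 0.2498, 0.1737]
tool_rot: [0.998, 0.062, -0.002, 0.001]
ft_force: [0.1, -1.2, -0.4]
grip_width: 0.176
```

```bash
python3 - <<'E'
from h import *
c=snap('wrist','w7');s=c['s'];tool(s);print(s['joint_pos'].round(3),rv(0))
cv2.imwrite('pics/w7b.png',cv2.resize(c['pixels'][130:310,150:390,::-1],(800,600),interpolation=3))
P=cloud(snap('top','t7')).reshape(-1,3)
t=P[(P[:,2]>.07)&(P[:,2]<.1)&(np.hypot(P[:,0]-.474,P[:,1]-.16)<.03)];print(len(t),t.mean(0) if len(t) else '')
E
```

```text
t 13.8833 ee [464.7 249.8 173.7] holder tcp [ 16.3 338.4 125.7] tilt x,y deg [0.25 0.06] yaw 7.11 foot [ 15.9 338.3  36. ] F [ 0.1 -1.2 -0.4] T [-0.03  0.01 -0.07] w 0.176
[-1.001  0.816  0.756  1.957 -0.85   0.728 -1.167] [ 0.001 -0.001  0.007]
18 [0.4745587  0.15942331 0.08680811]
```

View pics/w7b.png

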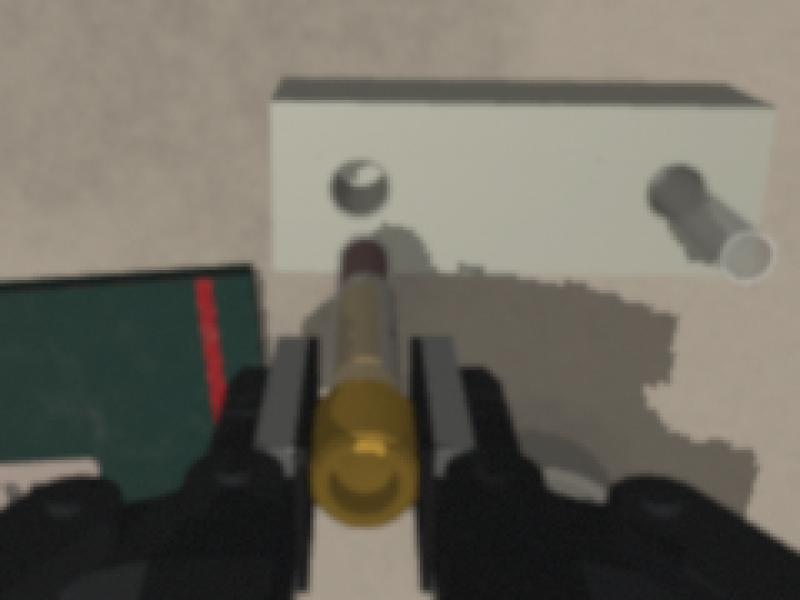

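The tube, hole (360,187) and open tube (745,257) are all where expected, and the open tube hasn't moved. Joints are well centred again. I'll insert back using the recorded pose (466.6, 251.1).

Emit:
move_arm:
  linear:
    - [2,1.5,0]
    - [2,1.5,-10]
    - [2,1.5,-20]
    - [2,1.5,-30]
    - [2,1.5,-38]
    - [2,1.5,-38]
    - [2,1.5,-38]
    - [2,1.5,-38]
  rot:
    - [0,0,0]
    - [0,0,0]
    - [0,0,0]
    - [0,0,0]
    - [0,0,0]
    - [0,0,0]
    - [0,0,0]
    - [0,0,0]

```text
clock: 14.65
ee_pos: [0.469, 0.2511, 0.1378]
tool_rot: [0.998, 0.062, 0.001, 0.002]
ft_force: [0.7, -1.0, -0.2]
grip_width: 0.174
```

```bash
python3 - <<'E'
from h import *
c=snap('wrist','w8');s=c['s'];tool(s)
c7=load('w7');print('hole',atz(c7,150+360*.3-.3,130+187*.3-.3,.04))
E
```

```text
t 14.65 ee [469.  251.1 137.8] holder tcp [ 20.8 339.1  89.8] tilt x,y deg [-0.1   0.18] yaw 7.12 foot [2.090e+01 3.388e+02 1.000e-01] F [ 0.7 -1.  -0.2] T [ 0.01  0.01 -0.  ] w 0.174
hole [0.46669917 0.25178034 0.04      ]
```

Emit:
move_arm:
  linear:
    - [-1.5,0,0]
    - [-1.5,0,-5]
    - [-1.5,0,-12]
    - [-1.5,0,-19]
    - [-1.5,0,-26]
    - [-1.5,0,-33]
    - [-1.5,0,-38]
    - [-1.5,0,-38]
  rot:
    - [0,0,0]
    - [0,0,0]
    - [0,0,0]
    - [0,0,0]
    - [0,0,0]
    - [0,0,0]
    - [0,0,0]
    - [0,0,0]

```text
clock: 15.37
ee_pos: [0.4667, 0.251, 0.0985]
tool_rot: [0.998, 0.062, -0.0, 0.002]
ft_force: [0.0, -0.2, 0.2]
grip_width: 0.174
```

```bash
python3 - <<'E'
from h import *
c=snap('wrist','w9')
for i in range(2): tool(r.sense()); r.read_camera('top')
P=cloud(c).reshape(-1,3)
U=P[(P[:,2]>.1035)&(P[:,2]<.112)&(np.hypot(P[:,0]-.465,P[:,1]-.25)<.012)];print(U[:,2].max(),len(U))
E
```

```text
t 15.4167 ee [467.1 251.   99.1] holder tcp [ 18.8 339.3  51.1] tilt x,y deg [-0.03  0.17] yaw 7.12 foot [ 18.8 339.  -38.6] F [ 0.7 -0.1 -0.8] T [ 0.03 -0.05  0.03] w 0.173
t 15.4667 ee [467.4 251.1  99.5] holder tcp [ 19.1 339.3  51.5] tilt x,y deg [-0.07  0.17] yaw 7.12 foot [ 19.2 339.  -38.2] F [-0.1 -0.2 -0.2] T [-0.02 -0.04 -0.03] w 0.174
0.1119328073128417 669
```

```bash
python3 -c "
from h import *
print(rv(12))"
```

```text
[-0.024  0.21   0.006]
```

Emit:
move_arm:
  linear:
    - [0,0,0]
    - [0,0,0]
    - [0,0,0]
    - [0,0,-0.5]
    - [0,0,-0.5]
    - [0,0,-1]
    - [0,0,-1]
    - [0,0,-1]
  rot:
    - [0,0,0]
    - [0,0,0]
    - [0,0,0]
    - [-0.006,0.05,0.002]
    - [-0.012,0.1,0.004]
    - [-0.018,0.16,0.006]
    - [-0.024,0.21,0.006]
    - [-0.024,0.21,0.006]
  claw: 0

```text
clock: 16.18
ee_pos: [0.4694, 0.2512, 0.0985]
tool_rot: [0.992, 0.065, -0.104, 0.007]
ft_force: [1.2, 0.1, 0.6]
grip_width: 1.001
```

```bash
python3 - <<'E'
from h import *
c=snap('wrist','w10');tool(c['s']);print(c['s']['joint_pos'].round(2))
P=cloud(c).reshape(-1,3)
U=P[(P[:,2]>.103)&(P[:,2]<.112)&(np.hypot(P[:,0]-.4665,P[:,1]-.2515)<.02)]
print(len(U),cv2.minAreaRect((U[:,:2]*1000).astype(np.float32)),np.percentile(U[:,2],90))
E
```

```text
t 16.1833 ee [469.4 251.2  98.5] holder tcp [ 21.1 339.2  50.5] tilt x,y deg [11.93  0.04] yaw 7.51 foot [  2.6 339.1 -37.3] F [1.2 0.1 0.6] T [ 0.06 -0.28  0.  ] w 1.001
[-0.87  0.98  0.64  1.8  -0.79  0.87 -1.22]
546 ((467.9056396484375, 251.78506469726562), (15.263813018798828, 15.362060546875), 49.38750457763672) 0.10610717362388149
```

Emit:
move_arm:
  linear:
    - [-2,0.5,0]
    - [-2,0.5,0]
    - [-2,0.5,0]
    - [-2,0.5,0]
    - [-2,0.5,0]
    - [-2,0.5,0]
    - [-2,0.5,0]
    - [-2,0.5,0]
  rot:
    - [0,0,0]
    - [0,0,0]
    - [0,0,0]
    - [0,0,0]
    - [0,0,0]
    - [0,0,0]
    - [0,0,0]
    - [0,0,0]
  claw: 255
  force: 70

```text
clock: 16.9
ee_pos: [0.4655, 0.2518, 0.099]
tool_rot: [0.992, 0.065, -0.104, 0.007]
ft_force: [-0.0, 0.4, 3.8]
grip_width: 0.172
```

```bash
python3 - <<'E'
from h import *
c=snap('wrist','w11');tool(c['s'])
E
```

```text
t 16.9 ee [465.5 251.8  99. ] holder tcp [ 17.3 340.2  51. ] tilt x,y deg [12.   -0.02] yaw 7.5 foot [ -1.3 340.3 -36.7] F [-0.   0.4  3.8] T [ 0.08  0.05 -0.02] w 0.172
```

Emit:
move_arm:
  linear:
    - [0,0,10]
    - [0,0,30]
    - [0,0,55]
    - [0,0,80]
    - [0,0,105]
    - [0,0,130]
    - [0,0,150]
    - [0,0,150]
  rot:
    - [0,0,0]
    - [0,0,0]
    - [0,0,0]
    - [0,0,0]
    - [0,0,0]
    - [0,0,0]
    - [0,0,0]
    - [0,0,0]

```text
clock: 17.62
ee_pos: [0.4675, 0.2516, 0.2529]
tool_rot: [0.993, 0.065, -0.101, 0.006]
ft_force: [0.1, -0.1, 0.7]
grip_width: 0.169
```

```bash
python3 - <<'E'
from h import *
c=snap('wrist','w12');s=c['s'];tool(s);print(rv(-3),s['joint_pos'].round(2))
E
```

```text
t 17.6167 ee [467.5 251.6 252.9] holder tcp [ 19.3 339.8 204.9] tilt x,y deg [11.61 -0.1 ] yaw 7.49 foot [  1.3 340.  117. ] F [ 0.1 -0.1  0.7] T [-0.01 -0.24  0.  ] w 0.169
[ 0.032 -0.256  0.   ] [-0.95  0.78  0.79  1.71 -0.61  1.14 -1.36]
```

Emit:
move_arm:
  linear:
    - [-4,-30,0]
    - [-8,-68,0]
    - [-11,-107,0]
    - [-14,-146,0]
    - [-17,-185,0]
    - [-20,-224,0]
    - [-23,-262,0]
    - [-25,-295,0]
  rot:
    - [0.004,-0.03,0]
    - [0.008,-0.06,0]
    - [0.012,-0.09,0]
    - [0.016,-0.12,0]
    - [0.02,-0.16,0]
    - [0.024,-0.19,0]
    - [0.028,-0.22,0]
    - [0.032,-0.256,0]

```text
clock: 18.33
ee_pos: [0.4391, -0.0455, 0.2482]
tool_rot: [0.998, 0.065, 0.024, -0.0]
ft_force: [0.6, -0.1, 0.2]
grip_width: 0.173
```

Emit:
move_arm:
  linear:
    - [-1,-25,0]
    - [-2,-45,-10]
    - [-3,-51,-30]
    - [-3,-51,-50]
    - [-3,-51,-70]
    - [-3,-51,-70]
    - [-3,-51,-70]
    - [-3,-51,-70]
  rot:
    - [0,0,0]
    - [0,0,0]
    - [0,0,0]
    - [0,0,0]
    - [0,0,0]
    - [0,0,0]
    - [0,0,0]
    - [0,0,0]

```text
clock: 19.0
ee_pos: [0.4373, -0.0943, 0.1791]
tool_rot: [0.998, 0.065, 0.024, -0.001]
ft_force: [0.3, -0.1, 0.2]
grip_width: 0.17
```

```bash
python3 - <<'E'
from h import *
c=snap('wrist','w13');s=c['s'];tool(s);print(rv(-3),s['joint_pos'].round(2))
cv2.imwrite('pics/w13b.png',cv2.resize(c['pixels'][70:280,130:410,::-1],(800,600),interpolation=3))
E
```

```text
t 19.0 ee [437.3 -94.3 179.1] holder tcp [-55.8   0.7 131.1] tilt x,y deg [-2.76  0.1 ] yaw 7.49 foot [-51.4   0.6  41.5] F [ 0.3 -0.1  0.2] T [ 0.01  0.   -0.05] w 0.17
[ 0.003 -0.003 -0.   ] [-0.19  0.64  0.49  2.22 -0.82  0.42 -0.46]
```

View pics/w13b.png

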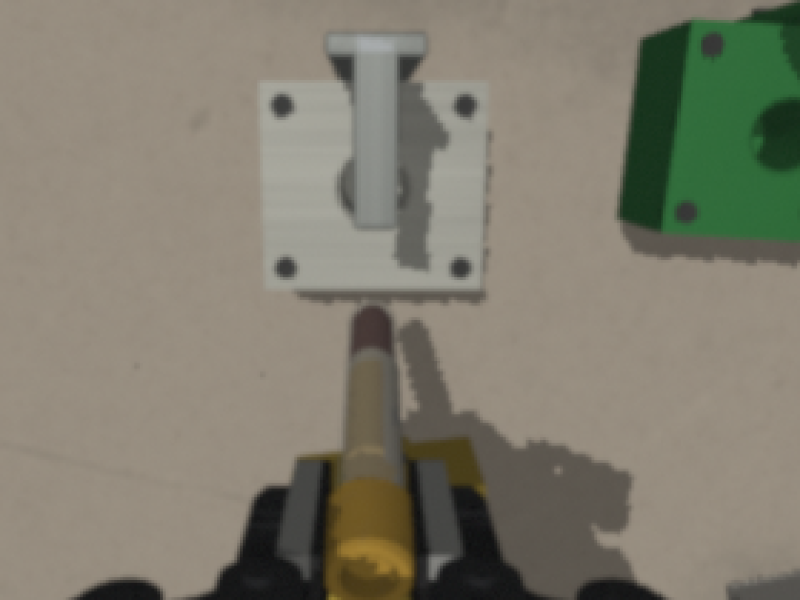

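```bash
cat >> h.py <<'E'
def tube(s,phi0=12.,L=90.5,dx=0.):
    """foot & tube axes in world from tool pose"""
    from scipy.spatial.transform import Rotation as R
    M=R.from_quat(s['tool_rot']); G=M*R.from_euler('y',phi0,degrees=True)  # tube frame, z down along tube
    B=G.as_matrix(); return s['ee_pos']+B@np.array([dx,0,L])/1000,B
def proj(c,p):
    T=np.linalg.inv(pose(c));q,_=cv2.projectPoints(np.atleast_2d(p),cv2.Rodrigues(T[:3,:3])[0],T[:3,3],np.array(c['mtx']),np.array(c['distortion']));return q[:,0]
def report(s,**k):
    import wp
    f,B=tube(s,**k);H=np.c_[wp.X,np.cross([0,0,1],wp.X),[0,0,1]]
    z=H.T@-B[:,2]
    print('foot',(H.T@(f-wp.O)*1000).round(1),'tilt',np.degrees(np.arcsin(z[:2])).round(1))
E
python3 - <<'E'
from h import *
c=load('w13');s=c['s']
for p0 in (12,-12):
    f,B=tube(s,phi0=p0);report(s,phi0=p0)
    a=np.linspace(0,2*np.pi,9)[:-1]
    rim=f+.0065*(np.outer(np.cos(a),B[:,0])+np.outer(np.sin(a),B[:,1]))
    q=proj(c,np.r_[[f],rim]);k=800/280
    print(((q-[130,70]+.3)*k).round(0).tolist())
import wp
print(((proj(c,np.array([wp.O+wp.X*(-.005)+[0,0,.074],wp.O]))-[130,70]+.3)*k).round(0))
E
```

```text
foot [-32.7   0.6  43.6] tilt [-14.8   0.1]
[[372.0, 320.0], [372.0, 299.0], [389.0, 305.0], [396.0, 320.0], [388.0, 335.0], [372.0, 341.0], [355.0, 335.0], [347.0, 320.0], [354.0, 305.0]]
foot [-70.3   0.6  41.8] tilt [9.2 0.1]
[[372.0, 448.0], [372.0, 426.0], [388.0, 432.0], [394.0, 448.0], [388.0, 464.0], [372.0, 471.0], [355.0, 464.0], [349.0, 448.0], [355.0, 432.0]]
[[374. 229.]
 [373. 188.]]
```

The wrist view shows the foot (371,305) lined up with the holder midline (373). The predicted tongue end is (374,229) and the seen one (376,228). Approaching at 15° tilt.

Emit:
move_arm:
  linear:
    - [5,0.5,-6]
    - [10,1,-12]
    - [15,1.5,-18]
    - [20,2,-24]
    - [25,2.5,-30]
    - [30,3,-37]
    - [30,3,-37]
    - [30,3,-37]
  rot:
    - [0,0,0]
    - [0,0,0]
    - [0,0,0]
    - [0,0,0]
    - [0,0,0]
    - [0,0,0]
    - [0,0,0]
    - [0,0,0]

```text
clock: 19.72
ee_pos: [0.4673, -0.0912, 0.1412]
tool_rot: [0.998, 0.065, 0.024, -0.001]
ft_force: [-0.6, -0.7, -0.3]
grip_width: 0.177
```

```bash
python3 - <<'E'
from h import *
c=snap('wrist','w14');s=c['s'];tool(s);report(s);r.read_camera('top');report(r.sense())
a=c['pixels'][70:280,130:410,::-1];d=snap('scene','s14')['pixels'][100:205,240:380,::-1]
cv2.imwrite('pics/w14b.png',np.hstack([cv2.resize(a,(400,300),interpolation=3),cv2.resize(d,(400,300),interpolation=3)]))
E
```

```text
t 19.7167 ee [467.3 -91.2 141.2] holder tcp [-25.7  -0.   93.2] tilt x,y deg [-2.71  0.07] yaw 7.49 foot [-21.4  -0.2   3.6] F [-0.6 -0.7 -0.3] T [-0.03  0.04 -0.02] w 0.177
foot [-2.7 -0.2  5.6] tilt [-14.7   0.1]
foot [-2.9 -0.4  6.2] tilt [-14.7   0.1]
```

View pics/w14b.png

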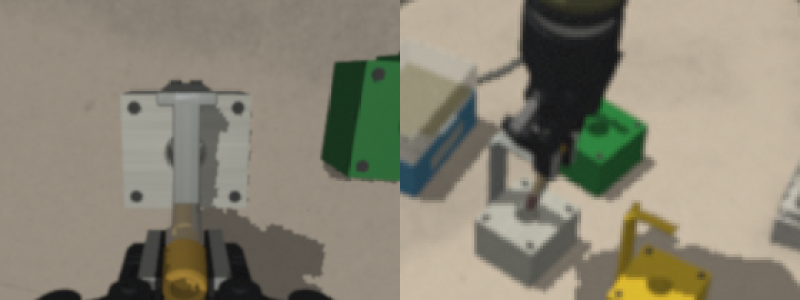

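The tube sits over the bore, its axis lined up with the tongue. I've used all 12 views, so it's numbers only from here. Lowering the foot into the mouth while tilted.

Emit:
move_arm:
  linear:
    - [2,0.5,0]
    - [4.5,0.8,-2]
    - [4.5,0.8,-5]
    - [4.5,0.8,-8]
    - [4.5,0.8,-11]
    - [4.5,0.8,-14]
    - [4.5,0.8,-17]
    - [4.5,0.8,-17]
  rot:
    - [0,0,0]
    - [0,0,0]
    - [0,0,0]
    - [0,0,0]
    - [0,0,0]
    - [0,0,0]
    - [0,0,0]
    - [0,0,0]

```text
clock: 20.53
ee_pos: [0.4715, -0.0904, 0.1241]
tool_rot: [0.998, 0.065, 0.024, -0.001]
ft_force: [0.7, -0.6, -0.6]
grip_width: 0.165
```

```bash
python3 - <<'E'
from h import *
for i in range(4):
    s=r.sense();tool(s) if i in(0,3) else 0;report(s);r.read_camera('top')
E
```

```text
t 20.5333 ee [471.5 -90.4 124.1] holder tcp [-21.4   0.2  76.1] tilt x,y deg [-2.71  0.06] yaw 7.48 foot [-17.1   0.1 -13.5] F [ 0.7 -0.6 -0.6] T [ 0.02  0.08 -0.02] w 0.165
foot [  1.6   0.1 -11.4] tilt [-14.7   0.1]
foot [  1.7   0.  -11.1] tilt [-14.7   0.1]
foot [  1.9  -0.1 -10.9] tilt [-14.8   0.1]
t 20.6833 ee [471.8 -90.5 124.7] holder tcp [-21.1   0.   76.7] tilt x,y deg [-2.76  0.09] yaw 7.48 foot [-16.8  -0.1 -12.9] F [-0.8  0.2  0.6] T [-0.06  0.04 -0.  ] w 0.174
foot [  2.   -0.1 -10.8] tilt [-14.8   0.1]
```

Emit:
move_arm:
  linear:
    - [1.3,0.2,-3]
    - [2.5,0.3,-6]
    - [3.7,0.5,-9]
    - [4.3,0.5,-12]
    - [4.8,0.6,-15]
    - [5.4,0.7,-17]
    - [5.6,0.7,-18.5]
    - [5.6,0.7,-18.5]
  rot:
    - [-0.001,0.009,0]
    - [-0.002,0.018,0]
    - [-0.003,0.026,0]
    - [-0.004,0.033,0]
    - [-0.005,0.04,0]
    - [-0.006,0.046,0]
    - [-0.006,0.048,0]
    - [-0.006,0.048,0]

```text
clock: 21.4
ee_pos: [0.4774, -0.0896, 0.1058]
tool_rot: [0.998, 0.066, -0.0, 0.001]
ft_force: [-0.1, 0.0, 0.5]
grip_width: 0.175
```

```bash
python3 - <<'E'
from h import *
for i in range(4):
    s=r.sense();tool(s) if i in(0,3) else 0;report(s);r.read_camera('top')
E
```

```text
t 21.4 ee [477.4 -89.6 105.8] holder tcp [-15.4   0.2  57.8] tilt x,y deg [0.04 0.08] yaw 7.51 foot [-15.5   0.1 -31.9] F [-0.1  0.   0.5] T [0.05 0.15 0.01] w 0.175
foot [  3.4   0.1 -30.7] tilt [-12.    0.1]
foot [  3.3   0.  -30.5] tilt [-12.    0.1]
foot [  3.3  -0.  -30.4] tilt [-12.    0.1]
t 21.55 ee [477.3 -89.8 106.3] holder tcp [-15.5   0.   58.3] tilt x,y deg [0.01 0.07] yaw 7.48 foot [-15.5  -0.1 -31.4] F [-0.3  0.3 -0.1] T [ 0.01  0.13 -0.02] w 0.17
foot [  3.3  -0.1 -30.3] tilt [-12.    0.1]
```

Emit:
move_arm:
  linear:
    - [2.9,0.4,-0.8]
    - [5.8,0.8,-1.6]
    - [8.2,1.1,-1.8]
    - [10.6,1.4,-2]
    - [13,1.7,-2.4]
    - [15.3,2,-2.8]
    - [15.3,2,-3.2]
    - [15.3,2,-3.2]
  rot:
    - [-0.005,0.035,0]
    - [-0.009,0.069,0]
    - [-0.014,0.104,0]
    - [-0.018,0.139,0]
    - [-0.023,0.173,0]
    - [-0.027,0.207,0]
    - [-0.027,0.207,0]
    - [-0.027,0.207,0]

```text
clock: 22.27
ee_pos: [0.4931, -0.0876, 0.1028]
tool_rot: [0.992, 0.065, -0.103, 0.007]
ft_force: [0.8, 0.4, -0.5]
grip_width: 0.172
```

```bash
python3 - <<'E'
from h import *
for i in range(4):
    s=r.sense();tool(s) if i in(0,3) else 0;report(s);r.read_camera('top')
E
```

```text
t 22.2667 ee [493.1 -87.6 102.8] holder tcp [ 0.4  0.1 54.8] tilt x,y deg [11.9   0.09] yaw 7.54 foot [-18.1  -0.  -33. ] F [ 0.8  0.4 -0.5] T [ 0.03 -0.25  0.02] w 0.172
foot [  0.6   0.  -35.7] tilt [-0.1  0.1]
foot [ -0.1  -0.1 -35.5] tilt [-0.1  0.1]
foot [ -0.4  -0.1 -35.3] tilt [-0.1  0. ]
t 22.4167 ee [492.1 -87.9 103.3] holder tcp [-0.6 -0.1 55.3] tilt x,y deg [11.94  0.03] yaw 7.44 foot [-19.1  -0.1 -32.5] F [ 0.3 -0.1 -0.2] T [-0.01 -0.21  0.  ] w 0.172
foot [ -0.5  -0.1 -35.2] tilt [-0.1  0. ]
```

Upright with no contact force. Lowering to the floor in small steps until it touches.

Emit:
move_arm:
  linear:
    - [0,0,-0.5]
    - [0,0,-1]
    - [0,0,-1.5]
    - [0,0,-2]
    - [0,0,-2.3]
    - [0,0,-2.6]
    - [0,0,-2.6]
    - [0,0,-2.6]
  rot:
    - [0,0,0]
    - [0,0,0]
    - [0,0,0]
    - [0,0,0]
    - [0,0,0]
    - [0,0,0]
    - [0,0,0]
    - [0,0,0]

```text
clock: 23.13
ee_pos: [0.4929, -0.0879, 0.101]
tool_rot: [0.992, 0.065, -0.104, 0.007]
ft_force: [-0.8, 0.7, 6.0]
grip_width: 0.17
```

```bash
python3 - <<'E'
from h import *
for i in range(3):
    s=r.sense();tool(s);report(s);r.read_camera('top')
E
```

```text
t 23.1333 ee [492.9 -87.9 101. ] holder tcp [ 0.2 -0.1 53. ] tilt x,y deg [11.94  0.06] yaw 7.49 foot [-18.4  -0.2 -34.8] F [-0.8  0.7  6. ] T [ 0.14  0.09 -0.03] w 0.17
foot [  0.3  -0.2 -37.5] tilt [-0.1  0.1]
t 23.1833 ee [492.9 -87.9 101. ] holder tcp [ 0.2 -0.1 53. ] tilt x,y deg [11.93  0.06] yaw 7.48 foot [-18.4  -0.2 -34.8] F [-0.9  0.8  4.7] T [ 0.17  0.04 -0.05] w 0.173
foot [  0.3  -0.2 -37.5] tilt [-0.1  0.1]
t 23.2333 ee [492.9 -87.9 101. ] holder tcp [ 0.2 -0.1 53. ] tilt x,y deg [11.93  0.06] yaw 7.49 foot [-18.4  -0.2 -34.8] F [-0.4  1.   5.9] T [0.13 0.11 0.02] w 0.171
foot [  0.3  -0.2 -37.5] tilt [-0.1  0.1]
```

Floor contact at about 6 N. Opening, then withdrawing.

Emit:
move_arm:
  linear:
    - [0,0,0]
    - [0,0,0]
    - [0,0,0]
    - [0,0,0]
    - [0,0,0]
    - [0,0,0]
    - [0,0,0]
    - [0,0,0]
  rot:
    - [0,0,0]
    - [0,0,0]
    - [0,0,0]
    - [0,0,0]
    - [0,0,0]
    - [0,0,0]
    - [0,0,0]
    - [0,0,0]
  claw: 0

```text
clock: 23.95
ee_pos: [0.4927, -0.0877, 0.1004]
tool_rot: [0.992, 0.065, -0.104, 0.007]
ft_force: [-0.0, -0.4, -0.2]
grip_width: 1.002
```

Emit:
move_arm:
  linear:
    - [0,0,5]
    - [0,0,15]
    - [0,0,30]
    - [0,0,50]
    - [0,0,75]
    - [0,0,100]
    - [0,0,120]
    - [0,0,120]
  rot:
    - [0,0,0]
    - [0,0,0]
    - [0,0,0]
    - [0,0,0]
    - [0,0,0]
    - [0,0,0]
    - [0,0,0]
    - [0,0,0]

```text
clock: 24.62
ee_pos: [0.4945, -0.0892, 0.2248]
tool_rot: [0.993, 0.065, -0.1, 0.008]
ft_force: [0.6, -0.4, 0.7]
grip_width: 1.004
```

Emit:
move_arm:
  linear:
    - [-20,-3,0]
    - [-40,-6,0]
    - [-70,-10,10]
    - [-95,-12,20]
    - [-95,-12,20]
    - [-95,-12,20]
    - [-95,-12,20]
    - [-95,-12,20]
  rot:
    - [0.006,-0.05,0]
    - [0.012,-0.1,0]
    - [0.018,-0.15,0]
    - [0.027,-0.2,0]
    - [0.027,-0.2,0]
    - [0.027,-0.2,0]
    - [0.027,-0.2,0]
    - [0.027,-0.2,0]

```text
clock: 25.28
ee_pos: [0.3994, -0.0997, 0.2404]
tool_rot: [0.998, 0.066, -0.003, 0.001]
ft_force: [0.4, -0.3, 0.6]
grip_width: 1.002
```

```bash
python3 - <<'E'
from h import *
import wp
c=snap('wrist','w20');d=snap('scene','s20');tool(c['s'])
H=np.c_[wp.X,np.cross([0,0,1],wp.X),[0,0,1]]
for n,k in(('w',c),('s',d)):
    I=cv2.cvtColor(k['pixels'],cv2.COLOR_RGB2HSV);m=(I[...,0]>8)&(I[...,0]<30)&(I[...,1]>110)
    P=(cloud(k)-wp.O)@H*1000
    Q=P[m&(abs(P[...,0])<25)&(abs(P[...,1])<25)&(P[...,2]>10)&(P[...,2]<100)]
    print(n,'amber',len(Q),np.percentile(Q,[5,50,95],axis=0).round(1).tolist() if len(Q) else '')
    Q=P[(abs(P[...,0]+0)<30)&(abs(P[...,1])<9)&(P[...,2]>5)&(P[...,2]<68)]
    for lo,hi in((5,40),(43,62)):
        q=Q[(Q[:,2]>lo)&(Q[:,2]<hi)&(Q[:,0]<15)];print(n,lo,len(q),np.percentile(q,[5,50,95],axis=0).round(1).tolist() if len(q) else '')
P=cloud(d).reshape(-1,3);t=P[(P[:,2]>.07)&(P[:,2]<.1)&(np.hypot(P[:,0]-.474,P[:,1]-.16)<.03)];print('open now',len(t),t.mean(0))
P=cloud(load('s0')).reshape(-1,3);t=P[(P[:,2]>.07)&(P[:,2]<.1)&(np.hypot(P[:,0]-.474,P[:,1]-.16)<.03)];print('open start',len(t),t.mean(0))
E
```

```text
t 25.2833 ee [399.4 -99.7 240.4] holder tcp [-94.1   0.3 192.4] tilt x,y deg [0.34 0.08] yaw 7.58 foot [-94.6   0.2 102.7] F [ 0.4 -0.3  0.6] T [ 0.   -0.05 -0.  ] w 1.002
w amber 39 [[-5.5, -7.5, 56.4], [1.5, 0.9, 59.2], [4.7, 6.8, 60.5]]
w 5 0 
w 43 93 [[-5.6, -7.5, 46.0], [0.0, 0.0, 58.7], [6.1, 7.6, 60.4]]
s amber 37 [[-5.6, -4.1, 46.5], [-0.5, 4.6, 55.7], [5.8, 8.3, 60.6]]
s 5 49 [[-5.1, -1.2, 6.3], [-2.5, 4.6, 21.6], [3.7, 7.5, 36.1]]
s 43 52 [[-7.2, -4.9, 45.4], [-0.6, 4.0, 55.5], [7.3, 8.2, 60.9]]
open now 56 [0.47396362 0.1635835  0.08378665]
open start 56 [0.4739726  0.16351796 0.08384784]
```

The stopper top is 60 mm above the mouth (60 expected) and centred under the tongue, and the open tube hasn't moved. Handing in.

```bash
python3 -c "
from bench import r
print(r.close_job())"
```

```text
the job is handed in; nothing more can be done
None
```

The stoppered tube is standing upright on the floor of the aluminium holder's bore, with its stopper under the tongue. I let go, drew back clear of everything and handed the job in at about 25 s of the 45 s allowed.

**How it went:** The first grip, straight from above, ran the wrist joints to their limits when I tilted the tool. I put the tube back in its hole and gripped it again with the tool leaning 12° outward. The foot then went into the bore at about 15° tilt, down to about 11 mm below the mouth and then 30 mm at 12°. I straightened it under the tongue, felt the floor at about 6 N and opened the gripper.

**Last checks:**
- **Stopper:** its top measures about 60.5 mm above the bore's mouth (60 expected) and is centred within about 1 mm.
- **Tilt:** just before release, the arm's readings put the tube within about 0.2° of upright.
- **Open tube:** its measured position matches the start to within 0.1 mm.
- **Robot:** the gripper is fully open and away from the holder, with no contact force.

**What went wrong or disagreed:**
- One wrist turn went the wrong way and ran into joint limits. The tool drifted about 0.2 m and the held tube's foot passed roughly 1 cm above the open tube's rim, without touching it.
- The top and wrist cameras differed by about 2.5 mm in y; I used the wrist camera.
- I had used all 12 views by then, so the final state was checked by depth measurements rather than by eye.

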